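Hang the tube shelf on the slotted uprights

ROBOT

A 7-joint arm with a two-finger parallel gripper is mounted at the origin on the work surface. World frame = base frame: x ahead of the robot, y to its left, z up, the work surface at z = 0. Lengths are in m, angles in rad, forces in N, time in s.
With the tool pointing down it reaches from about 0.425 to 0.825 m from the base axis. Payload 3.6 kg.
Tool frame: the origin (TCP) lies at the very end of the fingers, on their centre line; the grasp point (between the pads) lies r.hold_point_z behind it (r.hold_point_z is the distance from the TCP to the grasp point, in m); z points along the fingers, y is the direction in which the jaws open and shut (so a half turn about z gives the same grasp; the last joint's range is limited). The gripper opens to 93 mm and grips with 3 to 60 N. Pads are 15 mm wide; open, the fingers measure 128 mm over their backs; the gripper's body (75 mm by 188 mm) begins 65 mm behind the grasp point.
Start: joints at [1.153, 0.615, -0.013, 1.423, 0.008, 1.103, -0.04], TCP at [0.248, -0.601, 0.219] pointing down, gripper open.
Joint ranges: [-3.12, 3.12], [-0.3, 2.06], [-1.34, 1.32], [0.26, 2.42], [-1.36, 4.5], [0.01, 1.98], [-2.84, 2.84]. Speed limits (rad/s): [2.79, 2.79, 3.14, 3.14, 3.14, 3.14, 3.14].

INTERFACE

Orientations are given as a rotation vector (axis times angle).
In Python, from workcell import r gives the robot as it stands.
- The arm moves only by the tool send_rows, never from a script. Its argument "targets" is a list of rows, each a list of 3 entries, a list of its own where there are three numbers: the closure, from -1 (fully open) to 1 (shut), then the shift along the world's x, y, z as a fraction of full scale, then the turn, a rotation vector about the world's x, y, z as a fraction of full scale. In form: [[gripper, [tx, ty, tz], [wx, wy, wz]], ...]. A call has 1 to 10 rows; each row shifts and turns the commanded pose from where the row before left it; what a row does not reach is not made up. Full scale, the value 1, is 150 mm for a shift and 180 degrees for a turn. A row lasts 1/10 s, in which the tool goes at most 50 mm and 8.59 degrees, less where a joint would pass 70% of its speed; a pose out of reach is approached as far as the arm can. A call with a number of a shift or a turn outside -1 to 1 is refused whole. A call with a gripper value outside its range is refused whole. The fingers move at their own pace and stop on an object; the grip force is fixed at half the most. Time passes only in rows, so rows that do not move let the fingers close. It gives the time, the measured TCP pose, the force and the opening at its end, in the units of the state.
- r.get_obs(): the state, without advancing time (a new reading comes with each control period).
- r.snapshot(name): name is "scene" or "top" or "wrist"; returns (picture, depth): 480x640x3 uint8, red, green, blue; 480x640 float32, m along the optical axis (not along the pixel's ray), 0 where there is no reading.
- r.calibration(name): a dict with "intrinsics" (3x3 intrinsics, pixels), "pose" (4x4, takes a point from camera to world coordinates). Camera axes: x right, y up, looking along -z (the intrinsics and any distortion apply to the point x, -y, -z); pixel columns grow to the right and rows downward; lengths in m; the calibration is good to about 2 mm. A picture is of the moment at which its call begins: read the wrist's pose just before it. calibration takes no time and is no camera call; for the wrist camera it gives the pose at the moment of the call.
- r.hand_in(): hands the job in, once; it reports no verdict.
The state is a dict: "time_s": time; "qpos": joint angles; "dq": joint speeds; "tau": joint torques, N m; "ee_pos": TCP position; "ee_rot": TCP orientation; "ft_force": force on the tool from outside, world axes, zero at the start; "moment": the same for the moment, N m; "opening": opening from 0.0 (shut) to 1.0 (fully open).
Only numpy, scipy, OpenCV 4.12 (cv2) and the standard library are available. Lean on these libraries where they do the work, as an engineer would, in place of code of your own. Each camera call takes 0.05 s, during which the arm holds its last target.

TASK

Take the yellow tube shelf off the bench, hook its four claws into the top two rows of slots of the two uprights, and press it down, firmly but without forcing it, until it is fully home and both red spring leaves have snapped shut over the claws. Let go of it and leave everything else on the bench where it is.

Things in the scene. Friction and masses are not known exactly. Their poses are not given: they have to be found in the camera images.
- stand: Stand: dark base plate 8 thick (x = -130 to 60) screwed to the bench; in clamp sockets on it two aluminium C-channel uprights 30 wide, 28 deep, 252 tall, centred at y = +66 and -66, a gap between them (tie bar at z = 60 to 80). Origin: bench height, midway between the uprights, nominally in their front faces' plane; x points into them, z up. Seated, the shelf's origin is nominally at (0, 0, 136).
- base_left (a point): Point on the base plate at the left upright, (0, 66, 8) of the stand. Each upright's 3 thick front face has four slots 7 wide (y), 26 tall (z), nominal lower edges at z = 60, 110, 160, 210. Sockets and uprights slide and were clamped by hand: both uprights alike stand up to 4.5 mm fore or aft and 5.5 above or below all figures given (y is true); only sight or touch can tell how much.
- tube_shelf: Loose shelf, about 0.35 kg: two steel side plates 4 thick at y = +66 and -66, two yellow tiers between them (six holes in the upper, top at z = 42) and a back rail. Origin: underside, midway between the plates, in the plane of their rear edges. x points to the rear (claws), z up. It spans x = -114 to +15 (claw tips), 136 wide, 100 tall.
- claw_left (a point): Root of the left upper claw, under its neck, (0, 66, 74) of the shelf. Each plate has two claws 4 thick, 50 apart in height (the lower neck's underside at z = 24): a neck 10 long, 8 tall, with a lip hanging 12 below it from x = 4.5 to 10; the upper lip has a barb at its foot, to x = 15. They enter the slots with the shelf 12 to 18 above its seat, then sink till the necks rest on the slots' edges.
- rail_mid (a point): Middle of the back rail, the part to hold, (-16, 0, 88) of the shelf: a flat steel bar 12 thick (x), 128 long (y), 24 tall (z). Pinch it along x from above; nothing lies under it down to the upper tier, and once the shelf hangs the rear finger stands in the gap between the uprights.
- leaf_left (a joint): Red spring leaf, 16 wide, behind the left top slot, sloping forward and down from a pin; rad. 0 = shut (at the start, and again once locked). The sinking barb pushes it back, to about 0.15, and it snaps shut over the barb in the last 2 to 3 mm; then the shelf cannot lift out. Passing both leaves takes 10 to 22 N of push. More than 36 N between shelf and stand bends the claws.
- leaf_right (a joint): The same leaf in the right upright.
- culture_jar: glass culture jar, 58 across, 74 tall, white cap, standing on the stand's base plate under the shelf's place; origin at its foot. Leave alone.
- bench_rack: yellow tube rack 150 x 115 x 58 standing on the bench with four clear tubes to 101 high, no claws; origin under its centre. Leave alone.
- forceps_rest: low wire rest with four forceps across it, 110 x 140 x 50; origin under its centre. Leave alone.
- dishes_tall: stack of seven clear round dishes, 92 across, 102 tall; origin under its centre. Leave alone.
- dishes_short: stack of four clear round dishes, 92 across, 58 tall; origin under its centre. Leave alone.
- wash_bottle: white bottle with red cap, 64 across, 150 tall; origin under its centre. Leave alone.

How it is judged:
By the outcome, as a careful person would: the job done as asked, in the order asked, and still so for the second after the job is handed in, with the robot touching nothing.
It also fails if it takes over 72 s, if anything falls off the work surface, if the arm or the gripper's body presses on something with over 40 N, if the wrist force passes 120 N, or if a joint passes its speed limit or range.

## Working session

There is one attempt and no reset: what is moved stays moved. The work goes in short steps, Python scripts to look and compute and a tool call to move; the robot and the scene stay as the last step left them, time stands still between calls to the robot, and variables do not carry over. Pictures are saved under pics/ and viewed, and the job is handed in when it is done.

Besides the shell and the picture viewer there is one more tool, called as a command line: name --argument value ..., lists and objects as JSON in quotes. send_rows: Moves the arm, as the interface text tells. Its arguments: {"type":"object","properties":{"targets":{"type":"array","items":{"type":"array"}}},"required":["targets"]}

```bash
mkdir -p pics; ls; cat > h.py <<'E'
import numpy as np, cv2
from workcell import r
def snap(n,f):
    p,d=r.snapshot(n); c=r.calibration(n)
    cv2.imwrite('pics/%s.png'%f,p[:,:,::-1]); np.savez('pics/%s.npz'%f,p=p,d=d,K=c['intrinsics'],T=c['pose'])
    return p,d,c
def load(f):
    z=np.load('pics/%s.npz'%f); return z['p'],z['d'],z['K'],z['T']
def pts(d,K,T):
    v,u=np.mgrid[:480,:640]
    X=np.stack([(u-K[0,2])/K[0,0]*d,-(v-K[1,2])/K[1,1]*d,-d],-1)
    W=X@T[:3,:3].T+T[:3,3]; W[d<=0]=np.nan
    return W
E
python3 - <<'E'
from h import *
print(r.get_obs(), r.hold_point_z)
for n in ['scene','top','wrist']:
    p,d,c=snap(n,n+'0'); print(n,c)
E
```

```text
pics
{'time_s': 0.0, 'qpos': array([ 1.15354542,  0.6159377 , -0.01263015,  1.42489405,  0.00814216,
        1.10339472, -0.04038956]), 'dq': array([ 8.39209861e-04, -7.70890662e-06, -1.16755546e-03, -8.09215126e-04,
        1.74431429e-03, -8.77422828e-04, -2.16744628e-03]), 'tau': array([-4.47956736e-04, -4.58930504e+01,  2.09245258e-01, -1.65746963e+01,
       -6.09728834e-02,  2.05380149e-02,  2.54945844e-04]), 'ee_pos': array([ 0.24727583, -0.60026995,  0.21747077]), 'ee_rot': array([-3.07931861e+00, -6.09568518e-01,  8.90184648e-04]), 'ft_force': array([-0.44919707,  0.12954507, -0.63952442]), 'moment': array([0.00819121, 0.00796345, 0.02535686]), 'opening': 0.9992364262731553} 0.0188
scene {'intrinsics': array([[577.29334023,   0.        , 331.65606924],
       [  0.        , 577.29334023, 244.60577608],
       [  0.        ,   0.        ,   1.        ]]), 'pose': array([[ 0.79787256, -0.35845609,  0.48467372,  1.31858666],
       [ 0.60279178,  0.48299524, -0.63510446, -1.00160043],
       [-0.00643804,  0.79888975,  0.60144303,  1.09044751],
       [ 0.        ,  0.        ,
[... 379 characters left out ...]
],
       [-2.78940733e-02,  1.53102409e-01,  9.87816568e-01,
         1.36053223e+00],
       [ 0.00000000e+00,  0.00000000e+00,  0.00000000e+00,
         1.00000000e+00]])}
wrist {'intrinsics': array([[353.55893207,   0.        , 315.45354194],
       [  0.        , 353.55893207, 237.89267405],
       [  0.        ,   0.        ,   1.        ]]), 'pose': array([[ 3.81298637e-01,  8.92904138e-01,  2.39444251e-01,
         3.14862863e-01],
       [-9.24451649e-01,  3.68484126e-01,  9.80234518e-02,
        -5.72743606e-01],
       [-7.05860058e-04, -2.58730842e-01,  9.65949198e-01,
         3.84337278e-01],
       [ 0.00000000e+00,  0.00000000e+00,  0.00000000e+00,
         1.00000000e+00]])}
```

View pics/scene0.png

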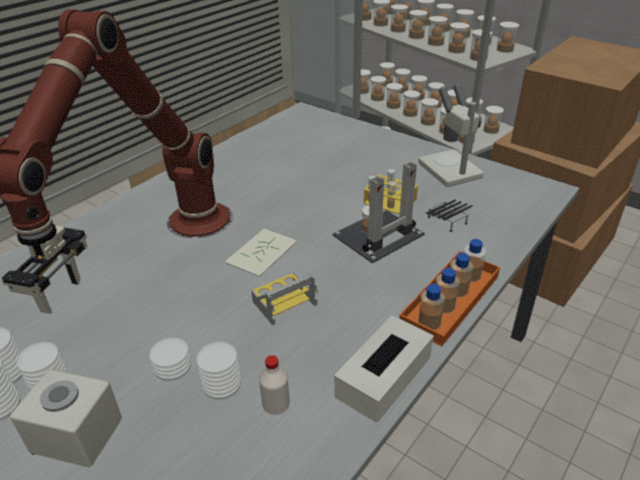

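View pics/top0.png

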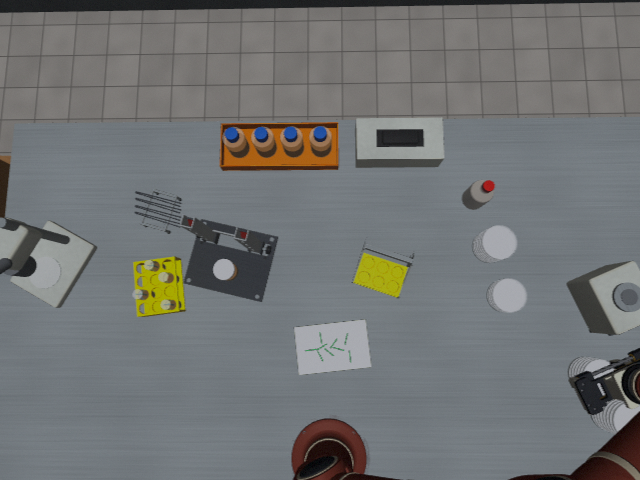

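View pics/wrist0.png

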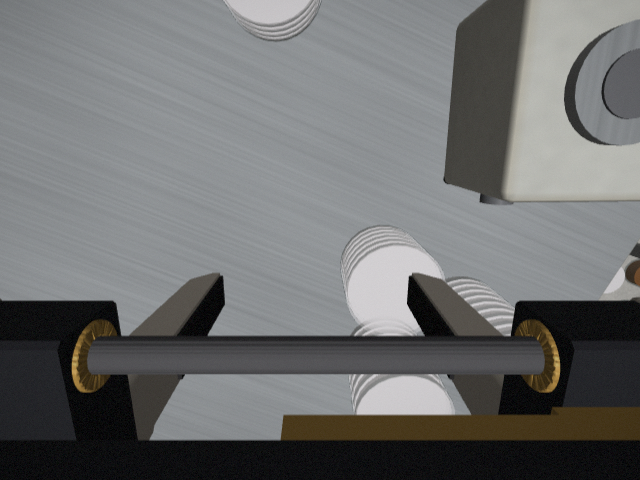

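The scene and top views show the shelf near top-view pixel (383,270), with its rail on the far side. The stand plate is near (232,262), with the uprights near (203,230) and (255,240). Both face away from the robot. I'll take coarse poses from the top depth image.

```bash
python3 - <<'E'
from h import *
p,d,K,T=load('top0'); W=pts(d,K,T)
hsv=cv2.cvtColor(p,cv2.COLOR_RGB2HSV)
y=(cv2.inRange(hsv,(22,120,80),(35,255,255))>0)
n,l,s,c=cv2.connectedComponentsWithStats(y.astype(np.uint8))
for i in range(1,n):
    if s[i,4]>100:
        m=l==i; w=W[m]; print(s[i],np.nanmedian(w,0),np.nanpercentile(w,[2,98],axis=0).round(3).tolist())
        for q in [cv2.minAreaRect(np.float32(w[(w[:,2]>np.nanmedian(w[:,2])-.01)][:,:2]))]: print(q)
# rail region
box=W[235:300,345:420].reshape(-1,3)
for lo,hi in [(.03,.05),(.08,.12)]:
    q=box[(box[:,2]>lo)&(box[:,2]<hi)]; print(lo,len(q),cv2.minAreaRect(np.float32(q[:,:2])),np.median(q[:,2]))
# plate
st=W[210:310,175:285].reshape(-1,3)
q=st[(st[:,2]>.004)&(st[:,2]<.013)]; print('plate',len(q),cv2.minAreaRect(np.float32(q[:,:2])),np.median(q[:,2]))
q=st[(st[:,2]>.235)]; print('up',len(q),np.median(q[:,2]),q.max(0),q.min(0))
E
python3 - <<'E'
import cv2
a=cv2.imread('pics/top0.png')
cv2.imwrite('pics/topc.png',cv2.resize(a[170:320,120:440],(800,375),interpolation=cv2.INTER_CUBIC))
a=cv2.imread('pics/scene0.png')
cv2.imwrite('pics/scc.png',cv2.resize(a[150:330,230:490],(800,554),interpolation=cv2.INTER_CUBIC))
E
```

```text
[ 353  253   55   44 1511] [ 0.48543642 -0.14375916  0.03922917] [[0.434, -0.204, 0.004], [0.535, -0.078, 0.047]]
((0.4852939248085022, -0.14166319370269775), (0.12748154997825623, 0.08675321191549301), 71.17750549316406)
[ 133  257   52   60 2023] [0.45119045 0.46515639 0.05595651] [[0.378, 0.409, 0.0], [0.528, 0.531, 0.065]]
((0.45355644822120667, 0.4706921875476837), (0.14951281249523163, 0.11761584132909775), 7.557169437408447)
0.03 961 ((0.5012364387512207, -0.14641907811164856), (0.1362808346748352, 0.12035656720399857), 71.00953674316406) 0.042118329179598124
0.08 329 ((0.5358852744102478, -0.15823350846767426), (0.1360320746898651, 0.05147388577461243), 70.80960083007812) 0.09896955307605593
plate 4200 ((0.5339420437812805, 0.28340011835098267), (0.31744179129600525, 0.28425726294517517), 89.93072509765625) 0.008098532526162439
up 238 0.2500339458096915 [0.61194342 0.34777736 0.26160416] [0.547188   0.18550983 0.23508665]
```

View pics/topc.png

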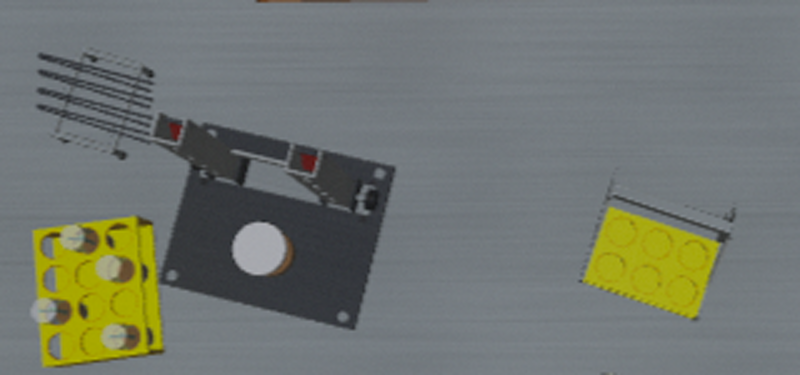

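View pics/scc.png

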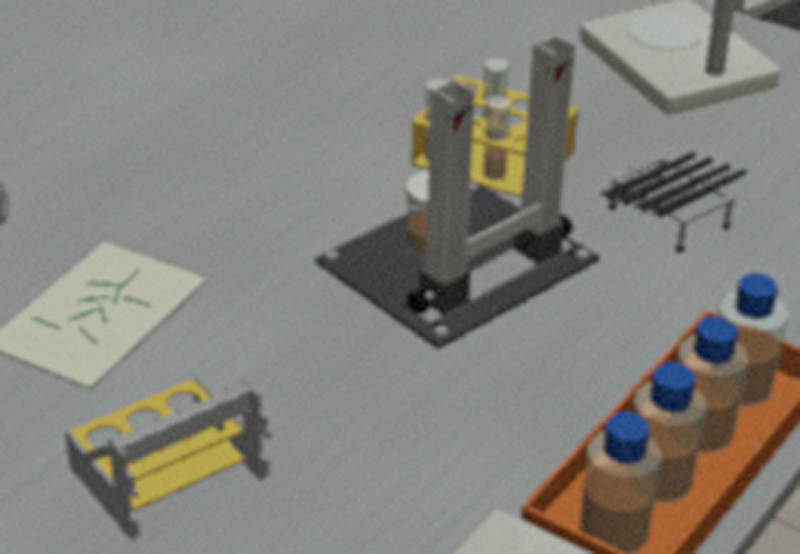

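send_rows --targets '[[-1,[0.118,0.185,0],[0,0,0.017]],[-1,[0.118,0.185,0],[0,0,0.017]],[-1,[0.118,0.185,0],[0,0,0.017]],[-1,[0.118,0.185,0],[0,0,0.017]],[-1,[0.118,0.185,0],[0,0,0.017]],[-1,[0.118,0.185,0],[0,0,0.017]],[-1,[0.118,0.185,0],[0,0,0.017]],[-1,[0.118,0.185,0],[0,0,0.017]],[-1,[0.118,0.185,0],[0,0,0.017]],[-1,[0.118,0.185,0],[0,0,0.017]]]'

```text
time_s: 1.15
ee_pos: [0.425, -0.3222, 0.2185]
ee_rot: [-2.81, -1.404, 0.0]
ft_force: [-0.4, -0.1, -0.2]
opening: 0.999
```

send_rows --targets '[[-1,[0.118,0.185,0],[0,0,0.017]],[-1,[0.118,0.185,0],[0,0,0.017]],[-1,[0.118,0.185,0],[0,0,0.017]],[-1,[0.118,0.185,0],[0,0,0.017]],[-1,[0.118,0.185,0],[0,0,0.017]],[-1,[0.118,0.185,0],[0,0,0.017]],[-1,[0,0,0],[0,0,0]],[-1,[0,0,0],[0,0,0]],[-1,[0,0,0],[0,0,0]]]'

```text
time_s: 2.05
ee_pos: [0.53, -0.1584, 0.2183]
ee_rot: [2.554, 1.829, -0.003]
ft_force: [-0.8, -0.0, -0.4]
opening: 1.001
```

```bash
python3 - <<'E'
from h import *
o=r.get_obs(); print(o['time_s'],o['qpos'],o['ee_pos'],o['ee_rot'],o['ft_force'])
p,d,c=snap('wrist','w1'); print(c['pose'])
W=pts(d,c['intrinsics'],c['pose'])
print((d>0).mean())
E
```

```text
2.05 [ 0.44479596  0.47826251 -0.2938915   1.70234219  0.16202886  0.98582584
 -0.23558335] [ 0.5299938  -0.15844122  0.21834337] [ 2.55401957e+00  1.82926863e+00 -2.50401407e-03] [-0.8296667  -0.04857024 -0.37625738]
[[ 9.46677424e-01  3.11036257e-01  8.40136988e-02  5.54397387e-01]
 [-3.22182953e-01  9.13919746e-01  2.46878193e-01 -9.00742139e-02]
 [ 6.29091950e-06 -2.60781794e-01  9.65397771e-01  3.84902201e-01]
 [ 0.00000000e+00  0.00000000e+00  0.00000000e+00  1.00000000e+00]]
0.9959635416666667
```

View pics/w1.png

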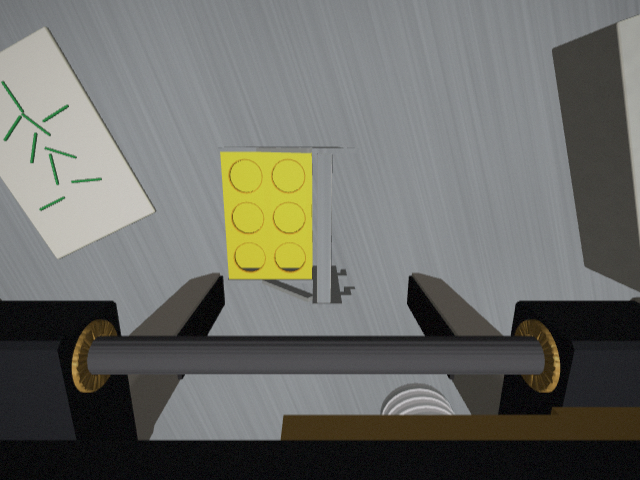

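The wrist view shows the rail at columns 313-332 and rows 150-302, nearly parallel to the image's vertical. I'll measure it from depth.

```bash
python3 - <<'E'
from h import *
p,d,K,T=load('w1'); W=pts(d,K,T)
o=r.get_obs()
reg=np.zeros((480,640),bool); reg[140:310,300:345]=1
m=reg&(W[...,2]>.09)&(W[...,2]<.11)
q=W[m]; print(m.sum(),np.median(q[:,2]))
(c,s,a)=cv2.minAreaRect(np.float32(q[:,:2])); print(c,s,a)
vx=cv2.fitLine(np.float32(q[:,:2]),cv2.DIST_HUBER,0,.01,.01).ravel(); print(vx,np.degrees(np.arctan2(vx[1],vx[0])))
b=W[60:120,200:450].reshape(-1,3); print('bench',np.nanmedian(b[:,2]))
# yellow tier
hsv=cv2.cvtColor(p,cv2.COLOR_RGB2HSV); y=(cv2.inRange(hsv,(22,120,80),(35,255,255))>0)&reg[:, ::1]*0+((cv2.inRange(hsv,(22,120,80),(35,255,255))>0))
q=W[y&(W[...,2]>.035)&(W[...,2]<.05)]; R=cv2.minAreaRect(np.float32(q[:,:2])); print('tier',np.median(q[:,2]),R)
R3=cv2.Rodrigues(o['ee_rot'])[0]; print('toolx',R3[:,0],'tooly',R3[:,1],np.degrees(np.arctan2(R3[1,1],R3[0,1])))
E
```

```text
2523 0.10054860503569746
(0.5385371446609497, -0.1605633795261383) (0.1352473944425583, 0.03062588907778263) 71.17037963867188
[ 0.3160067   0.94875693  0.53912103 -0.15786347] 71.5784
bench 0.00047610964484706697Traceback (most recent call last):
  File "<stdin>", line 12, in <module>
cv2.error: OpenCV(4.12.0) /io/opencv/modules/imgproc/src/convhull.cpp:143: error: (-215:Assertion failed) total >= 0 && (depth == CV_32F || depth == CV_32S) in function 'convexHull'
```

```bash
python3 - <<'E'
from h import *
p,d,K,T=load('w1'); W=pts(d,K,T)
reg=np.zeros((480,640),bool); reg[140:310,300:345]=1
q=W[reg&(W[...,2]>.09)&(W[...,2]<.11)]
a=np.radians(-18.75); ex=np.array([np.cos(a),np.sin(a)]); ey=np.array([-ex[1],ex[0]])
u=(q[:,:2]-[.53,-.1584])@ex; v=(q[:,:2]-[.53,-.1584])@ey
print('v range',np.percentile(v,[0,.5,1,99,99.5,100]))
for lo in np.arange(-.06,.06,.02):
    k=(v>lo)&(v<lo+.02); print(lo,np.percentile(u[k],[2,10,50,90,98]).round(4),np.median(q[k,2]).round(4))
E
```

```text
v range [-0.06692296 -0.06616509 -0.06582814  0.06829511  0.06830694  0.06832911]
-0.06 [0.0024 0.0033 0.0084 0.0128 0.0137] 0.1006
-0.039999999999999994 [0.0024 0.0032 0.0075 0.0126 0.0135] 0.1006
-0.01999999999999999 [0.0024 0.0032 0.0082 0.0124 0.0133] 0.1006
1.3877787807814457e-17 [0.0024 0.0032 0.0081 0.013  0.0139] 0.1004
0.020000000000000018 [0.0024 0.0032 0.008  0.0129 0.0137] 0.1006
0.04000000000000002 [0.0024 0.0031 0.0079 0.0127 0.0135] 0.1005
```

send_rows --targets '[[-1,[0.0265,-0.0065,-0.15],[0,0,0]],[-1,[0.0265,-0.0065,-0.2],[0,0,0]],[-1,[0,0,-0.2],[0,0,0]],[-1,[0,0,-0.2],[0,0,0]],[-1,[0,0,-0.15],[0,0,0]],[-1,[0,0,-0.1],[0,0,0]],[-1,[0,0,0],[0,0,0]],[-1,[0,0,0],[0,0,0]]]'

```text
time_s: 2.9
ee_pos: [0.5387, -0.16, 0.0689]
ee_rot: [2.553, 1.83, -0.0]
ft_force: [-0.2, 0.7, -0.0]
opening: 1.0
```

```bash
python3 - <<'E'
from h import *
p,d,c=snap('wrist','w2')
E
```

```text
(no output)
```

View pics/w2.png

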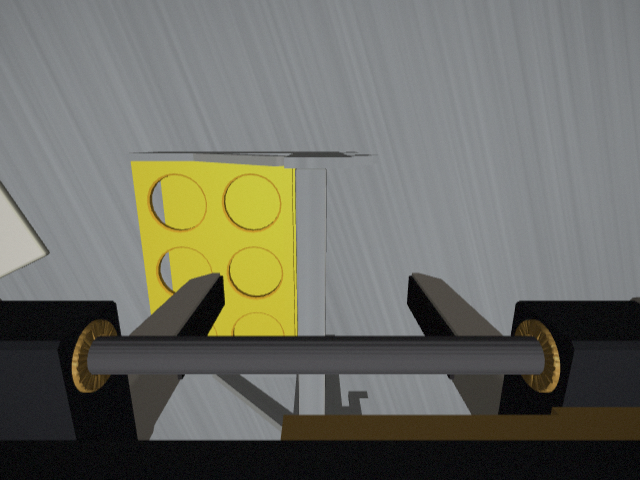

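The rail is centred at column 311.5 and the fingers at 316, so I'm about 1.8 mm off. I'll shift and close.

send_rows --targets '[[-1,[-0.011,0.0035,0],[0,0,0]],[-1,[0,0,0],[0,0,0]],[1,[0,0,0],[0,0,0]],[1,[0,0,0],[0,0,0]],[1,[0,0,0],[0,0,0]],[1,[0,0,0],[0,0,0]],[1,[0,0,0],[0,0,0]],[1,[0,0,0],[0,0,0]],[1,[0,0,0],[0,0,0]],[1,[0,0,0],[0,0,0]]]'

```text
time_s: 3.95
ee_pos: [0.5371, -0.1584, 0.0686]
ee_rot: [-2.552, -1.832, 0.0]
ft_force: [0.6, -0.4, 0.7]
opening: 0.361
```

send_rows --targets '[[1,[0,0,0],[0,0,0]],[1,[0,0,0],[0,0,0]],[1,[0,0,0],[0,0,0]]]'

```text
time_s: 4.25
ee_pos: [0.5372, -0.1584, 0.0686]
ee_rot: [2.552, 1.832, 0.0]
ft_force: [-0.3, 0.0, -0.3]
opening: 0.129
```

```bash
python3 - <<'E'
from h import *
o=r.get_obs(); print(o['time_s'],o['opening'],o['opening']*93,o['ft_force'],o['moment'],o['ee_pos'],o['ee_rot'])
snap('wrist','w3')
E
```

```text
4.25 0.12881378440883895 11.979681950022023 [-0.33367642  0.03119598 -0.32821187] [ 0.00590738  0.11401563 -0.00662333] [ 0.53723918 -0.15841921  0.06863392] [2.55190415e+00 1.83206808e+00 3.37722631e-04]
```

View pics/w3.png

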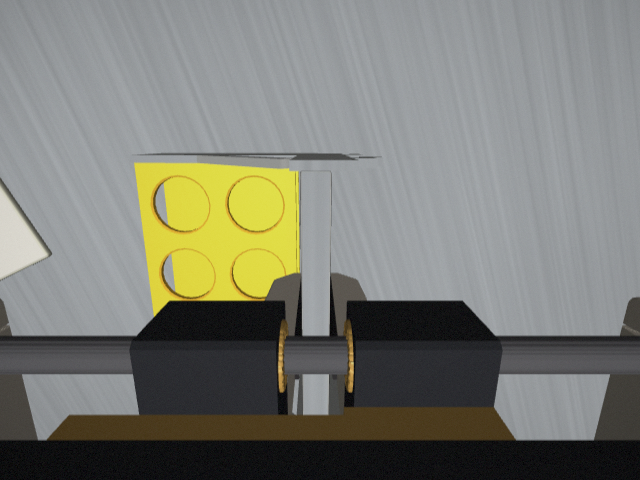

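The grip reads 12.0 mm, which is the rail's thickness. Next I'll lift and carry it to a viewing position in front and to the right of the stand.

send_rows --targets '[[1,[0,0,0.06],[0,0,0]],[1,[0,0,0.15],[0,0,0]],[1,[0,0,0.2],[0,0,0]],[1,[0,0,0.22],[0,0,0]],[1,[-0.04,0.12,0.2],[0,0,0]],[1,[-0.04,0.12,0.2],[0,0,0.005]],[1,[-0.06,0.2,0.2],[0,0,0.005]],[1,[-0.06,0.2,0.2],[0,0,0.005]],[1,[-0.06,0.2,0.2],[0,0,0.005]],[1,[-0.06,0.2,0.15],[0,0,0.005]]]'

```text
time_s: 5.3
ee_pos: [0.4881, -0.0011, 0.3372]
ee_rot: [2.477, 1.932, 0.001]
ft_force: [-0.2, -0.1, -5.2]
opening: 0.127
```

send_rows --targets '[[1,[-0.06,0.2,0],[0,0,0.005]],[1,[-0.06,0.2,0],[0,0,0]],[1,[-0.06,0.2,0],[0,0,0]],[1,[-0.06,0.2,0],[0,0,0]],[1,[-0.06,0.2,0],[0,0,0]],[1,[0,0.18,0],[0,0,0]],[1,[0,0,0],[0,0,0]],[1,[0,0,0],[0,0,0]],[1,[0,0,0],[0,0,0]]]'

```text
time_s: 6.2
ee_pos: [0.4439, 0.1729, 0.3352]
ee_rot: [2.464, 1.948, -0.003]
ft_force: [-0.5, -0.0, -4.7]
opening: 0.125
```

```bash
python3 - <<'E'
from h import *
o=r.get_obs(); print(o['time_s'],o['opening']*93,o['ft_force'],o['moment'],o['ee_pos'],o['ee_rot'])
snap('wrist','w4')
E
```

```text
6.2 11.644952501919114 [-0.51027522 -0.0257809  -4.72739616] [-0.03588945 -0.22360251  0.02558321] [0.44393152 0.17294663 0.33517348] [ 2.46396402  1.94767684 -0.00330209]
```

View pics/w4.png

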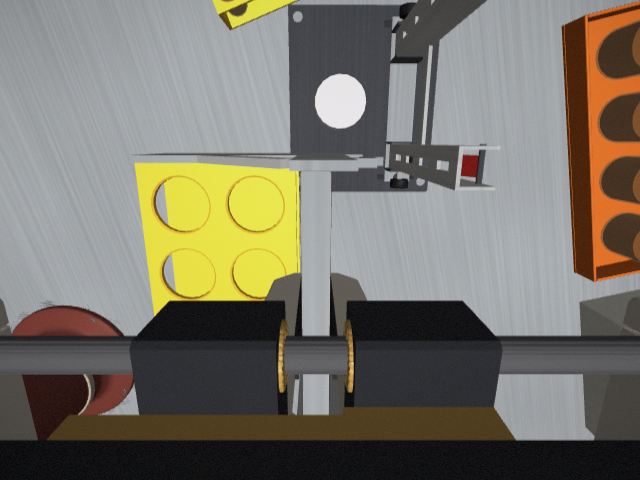

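The wrist view shows the right upright's top at about (460-497,145-187), with its slots and red leaf visible. The left upright's top is cut off at the upper edge. I'll measure the right one and the plate, then shift for the left.

```bash
cat > st.py <<'E'
from h import *
def tops(f,zmin=.235):
    p,d,K,T=load(f); W=pts(d,K,T)
    a=np.radians(-13.3); ex=np.array([np.cos(a),np.sin(a)]); ey=np.array([-ex[1],ex[0]])
    O=np.array([.566,.270])
    S=np.stack([(W[...,:2]-O)@ex,(W[...,:2]-O)@ey,W[...,2]],-1)*1000
    return p,S
E
python3 - <<'E'
from st import *
p,S=tops('w4')
m=(S[...,2]>230)&(S[...,2]<270)&(S[...,0]>-20)
n,l,s,c=cv2.connectedComponentsWithStats(m.astype(np.uint8))
for i in range(1,n):
    if s[i,4]>15: q=S[l==i]; print(s[i],q.min(0),q.max(0),np.median(q,0))
np.set_printoptions(precision=1,suppress=True,linewidth=160)
print(S[166,440:500:2])
print(S[148,452:500:2])
# front face points on webs: print x over z
ff=(np.abs(S[...,0])<12)&(S[...,2]>90)&(S[...,2]<249)&(S[...,1]<-40)&(S[...,1]>-90)
q=S[ff]; print(len(q),q.min(0),q.max(0))
for z in range(90,250,10):
    k=q[(q[:,2]>z)&(q[:,2]<z+10)]
    if len(k): print(z,len(k),np.percentile(k[:,0],[5,50,95]),np.percentile(k[:,1],[1,50,99]))
E
python3 - <<'E'
import cv2
a=cv2.imread('pics/w4.png')
cv2.imwrite('pics/w4c.png',cv2.resize(a[120:210,370:510],(784,504),interpolation=cv2.INTER_CUBIC))
E
```

```text
[ 442  144   59   46 1516] [  0.61461709 -81.54465041 230.12047722] [ 30.10918953 -51.05024403 258.37876121] [  6.89632805 -67.3151127  246.62277957]
[[ 78.2 -81.8   0.9]
 [ 80.6 -81.8   1.8]
 [ 83.5 -81.8   1.7]
 [ 86.1 -81.8   1.9]
 [ 89.8 -81.9  -0.4]
 [  1.3 -66.2 243.7]
 [  1.  -65.9 248.4]
 [  1.3 -65.8 251.2]
 [  1.9 -65.6 253.1]
 [  2.5 -65.5 255.1]
 [  3.1 -65.4 257.1]
 [ 17.7 -67.5 224.6]
 [ 18.7 -67.4 226. ]
 [ 19.8 -67.3 226.9]
 [ 20.4 -67.2 229. ]
 [ 20.6 -67.  232.1]
 [ 21.6 -66.9 233.3]
 [ 23.  -66.9 233.5]
 [ 23.9 -66.8 234.9]
 [ 24.4 -66.7 237. ]
 [ 24.6 -66.5 239.7]
 [ 26.3 -66.6 239.3]
 [139.5 -81.9   0.6]
 [142.4 -81.9   0.4]
 [144.9 -81.9   1.1]
 [147.8 -81.9   0.6]
 [150.6 -81.9   0.6]
 [153.1 -81.9   1.3]
 [156.  -81.9   1.1]
 [158.9 -81.9   0.8]]
[[  1.2 -53.7 244.5]
 [  1.2 -53.7 248.1]
 [  1.1 -53.6 252. ]
 [  1.5 -53.6 254.6]
 [  2.2 -53.5 256.3]
 [  3.7 -53.6 255.8]
 [  5.  -53.6 256.1]
 [  6.9 -53.6 254.8]
 [  7.8 -53.6 255.6]
 [  9.  -53.6 256. ]
 [ 10.3 -53.6 256.3]
 [ 11.4 -53.6 256.7]
 [ 12.7 -53.6 256.8]
 [ 14.4 -53.6 256.1]
 [ 15.7 -53.6 256.2]
 [ 1
[... 192 characters left out ...]
  0.7 -81.5  90.1] [ 11.2 -51.5 249. ]
90 60 [1.2 1.5 1.8] [-80.7 -66.4 -51.7]
100 60 [1.2 1.5 1.7] [-80.6 -65.4 -51.7]
110 77 [1.3 1.6 3.7] [-80.9 -67.1 -51.6]
120 56 [1.1 1.5 1.9] [-81.  -66.3 -51.6]
130 64 [1.2 1.4 1.8] [-81.3 -62.3 -51.5]
140 95 [1.1 1.5 6.3] [-81.1 -64.8 -51.5]
150 91 [1.1 1.4 1.8] [-81.2 -66.4 -52.3]
160 110 [1.1 1.5 3.6] [-81.  -66.7 -52.3]
170 87 [1.1 1.4 1.8] [-81.1 -70.4 -52.2]
180 93 [1.1 1.4 1.8] [-81.  -68.9 -52.1]
190 122 [1.  1.4 1.8] [-80.9 -66.  -52. ]
200 151 [1.  1.4 1.8] [-81.  -66.2 -52. ]
210 176 [1.  1.4 3.6] [-81.1 -66.6 -51.9]
220 145 [1.  1.4 1.8] [-80.9 -62.8 -51.8]
230 154 [1.  1.4 1.9] [-81.2 -62.4 -51.7]
240 198 [0.9 1.3 1.7] [-81.1 -66.1 -51.7]
```

View pics/w4c.png

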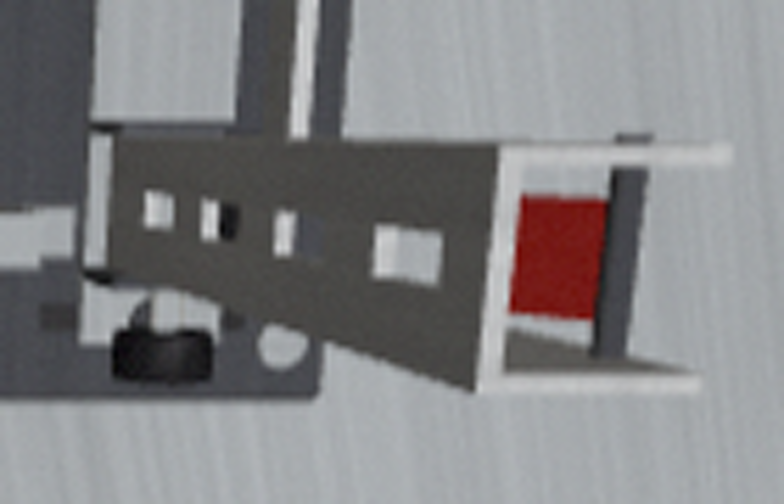

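send_rows --targets '[[1,[0.04,0.16,0],[0,0,0]],[1,[0.05,0.22,0],[0,0,0]],[1,[0.05,0.22,0],[0,0,0]],[1,[0.04,0.16,0],[0,0,0]],[1,[0.02,0.09,0],[0,0,0]],[1,[0,0,0],[0,0,0]],[1,[0,0,0],[0,0,0]],[1,[0,0,0],[0,0,0]]]'

```text
time_s: 7.05
ee_pos: [0.4745, 0.2999, 0.3356]
ee_rot: [2.464, 1.946, -0.002]
ft_force: [0.3, -0.5, -5.7]
opening: 0.127
```

```bash
python3 - <<'E'
from st import *
o=r.get_obs(); print(o['time_s'],o['opening']*93,o['ft_force'],o['moment'],o['ee_pos'],o['ee_rot'])
snap('wrist','w5')
np.set_printoptions(precision=2,suppress=True,linewidth=160)
P=[]
for f,sg in (('w4',-1),('w5',1)):
    p,S=tops(f)
    near=(np.abs(S[...,1]-sg*66)<25)
    ff=near&(np.abs(S[...,0])<2.5+1)&(S[...,2]>180)&(S[...,2]<250)
    q=S[ff]; print(f,len(q)); k=q[(q[:,2]>190)&(q[:,2]<205)]; print('face y range',np.percentile(k[:,1],[0,1,99,100]),'x med',np.median(q[:,0]),np.polyfit(q[:,1],q[:,0],1))
    P.append(q)
    t=near&(S[...,2]>251)&(S[...,0]>4)&(S[...,0]<26); print('top',t.sum(),np.median(S[t],0))
    b=(S[...,2]<4)&(S[...,2]>-5)&(S[...,0]>60)&(S[...,0]<150); print('bench',np.median(S[b],0))
    b=(S[...,2]>4)&(S[...,2]<14)&(S[...,0]>-120)&(S[...,0]<-10)&(np.abs(S[...,1])<60); print('plate',b.sum(),np.median(S[b],0))
q=np.vstack(P); f=np.polyfit(q[:,1],q[:,0],1); print('joint line',f,np.degrees(np.arctan(f[0])))
E
```

```text
7.05 11.791842602625488 [ 0.27282848 -0.54766912 -5.67232518] [-0.07351358 -0.17465298  0.0281052 ] [0.47453077 0.29985994 0.3356171 ] [ 2.46429341e+00  1.94592607e+00 -1.87728412e-03]
w4 1051
face y range [-81.38 -81.23 -52.01 -51.98] x med 1.3800973875583469 [0.   1.49]
top 274 [ 14.37 -63.85 256.16]
bench [108.84 -37.84   0.71]
plate 5950 [-67.31   3.5    8.52]
w5 1050
face y range [50.85 51.21 80.34 80.35] x med 1.3136706222623284 [0.   1.25]
top 301 [ 14.59  53.31 255.98]
bench [111.42  95.56   0.73]
plate 2059 [-29.39  10.91   8.64]
joint line [-0.    1.37] -0.02486638150678438
```

View pics/w5.png

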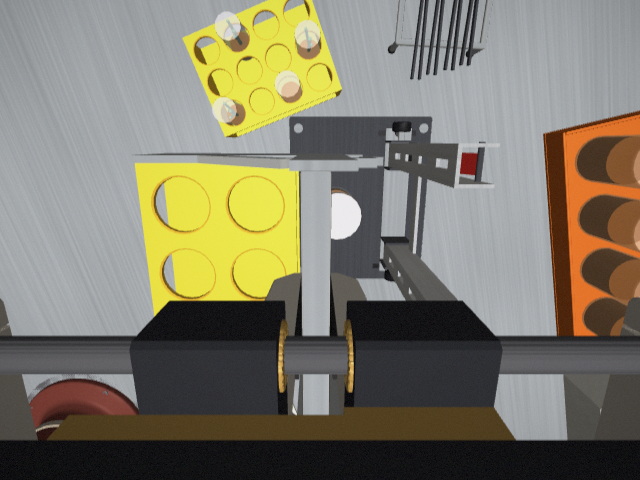

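```bash
cat > sh.py <<'E'
from st import *
def shelf(f,o):
    np.set_printoptions(precision=2,suppress=True,linewidth=160)
    p,S=tops(f)
    R3=cv2.Rodrigues(o['ee_rot'])[0]
    a=np.radians(-13.3); ex=np.array([np.cos(a),np.sin(a)]); ey=np.array([-ex[1],ex[0]])
    t=o['ee_pos'][:2]-[.566,.270]; print('TCP stand',t@ex*1000,t@ey*1000,o['ee_pos'][2]*1000,'tool yaw',np.degrees(np.arctan2(R3[1,1],R3[0,1])),'tilt',R3[:2,2])
    zt=o['ee_pos'][2]*1000+31.4
    q=S[172:270,295:340].reshape(-1,3); q=q[np.abs(q[:,2]-zt)<4]
    f=np.polyfit(q[:,1],q[:,0],1)
    print('rail',len(q),np.percentile(q[:,0],[1,50,99]),np.median(q[:,2]),'yaw',-np.degrees(np.arctan(f[0])), 'z(y)',np.polyfit(q[:,1],q[:,2],1),'z(x)',np.polyfit(q[:,0],q[:,2],1))
    lo=np.percentile(q[:,0]+0,[0.5,99.5]); print('rail edges',lo,lo.mean())
    q=S[145:172,200:380].reshape(-1,3); q=q[(np.abs(q[:,2]-zt)<6)]
    print('plate top',len(q),q[:,1].max(),np.percentile(q[:,1],[1,50,99]),'x',q[:,0].min(),q[:,0].max())
    q=S[145:172,330:400].reshape(-1,3); q=q[(q[:,2]>zt-130)&(q[:,2]<zt+5)&(q[:,1]>0)]
    for z in range(-100,5,6):
        k=q[(q[:,2]>zt+z)&(q[:,2]<zt+z+6)]
        if len(k): print(z,len(k),'x',k[:,0].min(),k[:,0].max(),'y',np.median(k[:,1]))
E
python3 -c "
from sh import *
o=r.get_obs(); shelf('w5',o)"
python3 - <<'E'
import cv2
a=cv2.imread('pics/w5.png')
cv2.imwrite('pics/w5c.png',cv2.resize(a[130:210,280:420],(784,448),interpolation=cv2.INTER_CUBIC))
E
```

```text
TCP stand -95.99002567904328 8.25148819666812 335.7679899055279 tool yaw -13.401959356593082 tilt [ 0. -0.]
rail 2988 [-100.7   -94.98  -88.97] 367.50237532922233 yaw 0.029427875599242117 z(y) [ -0.   367.62] z(x) [ -0.   367.46]
rail edges [-100.74  -88.9 ] -94.82396307710451
plate top 863 74.99625858248889 [70.58 72.87 74.95] x -104.80107555529183 -78.74445771400612
-88 22 x -85.86270875794466 -68.85626101355079 y 74.73019426948497
-70 56 x -86.65427106248954 -68.59022785318527 y 74.69883890764802
-52 18 x -87.37732060698215 -78.7791302660136 y 74.80897504283242
-40 28 x -87.96397056754876 -64.15282743611691 y 74.81593680723364
-34 65 x -87.5155413735756 -63.896847659267536 y 73.17475021022662
-28 24 x -88.45994340510862 -69.33659098569846 y 74.83311005544795
-22 211 x -87.61950389128742 -68.61792234540545 y 73.00868233003958
-16 25 x -88.87885715519921 -79.19071922731109 y 74.88583272274305
-4 345 x -89.4058405773985 -78.74445771400612 y 73.11200175123483
2 1 x -83.50677454913017 -83.50677454913017 y 71.48340740222783
```

View pics/w5c.png

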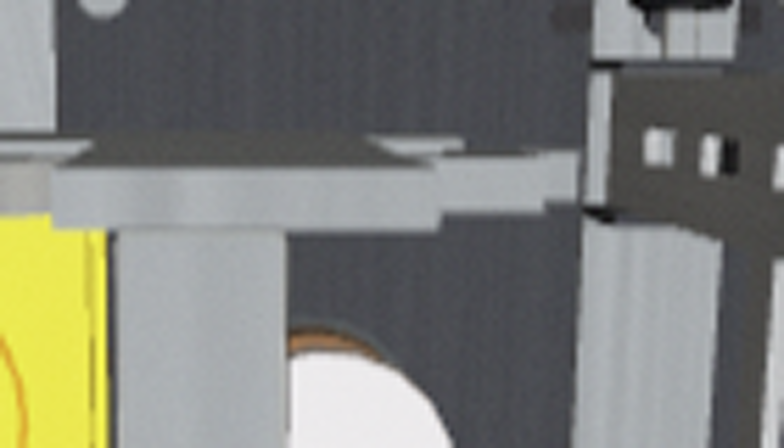

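The shelf in hand is at face x −80.2 and y +7.25 relative to the uprights. The uprights sit about +3.6 mm high. I'll descend in front of them to the entry height, still about 40 mm off the faces.

send_rows --targets '[[1,[0.05,-0.022,0],[0,0,0]],[1,[0.08,-0.035,-0.08],[0,0,0]],[1,[0.08,-0.035,-0.15],[0,0,0]],[1,[0.0385,-0.0165,-0.17],[0,0,0]],[1,[0,0,-0.17],[0,0,0]],[1,[0,0,-0.12],[0,0,0]],[1,[0,0,-0.06],[0,0,0]],[1,[0,0,0],[0,0,0]],[1,[0,0,0],[0,0,0]],[1,[0,0,0],[0,0,0]]]'

```text
time_s: 8.1
ee_pos: [0.5122, 0.2863, 0.2244]
ee_rot: [2.463, 1.95, 0.004]
ft_force: [0.1, 0.6, -4.1]
opening: 0.128
```

```bash
python3 - <<'E'
from sh import *
o=r.get_obs(); print(o['time_s'],o['opening']*93,o['ft_force'],o['moment'],o['ee_pos'])
snap('wrist','w6'); shelf('w6',o)
p,S=tops('w6')
q=S[(np.abs(S[...,1]-66)<25)&(np.abs(S[...,0])<3.5)&(S[...,2]>150)&(S[...,2]<252)]
print(len(q),np.median(q[:,0]),np.percentile(q[:,1],[1,99]), q.max(0))
t=(np.abs(S[...,1]-66)<25)&(S[...,2]>251)&(S[...,2]<260)&(S[...,0]>4)&(S[...,0]<26); print('top',t.sum(),np.median(S[t],0))
a=cv2.imread('pics/w6.png'); cv2.imwrite('pics/w6c.png',cv2.resize(a[100:240,290:500],(780,520),interpolation=cv2.INTER_CUBIC))
E
```

```text
8.1 11.936793021300318 [ 0.10762088  0.59738522 -4.1311082 ] [-0.06631598 -0.20557348  0.00389946] [0.51224625 0.28634697 0.22439762]
TCP stand -56.072627839145426 3.542490403985094 224.3976209786635 tool yaw -13.258426485550956 tilt [0. 0.]
rail 2991 [-61.11 -55.38 -49.36] 256.29622849848886 yaw 0.2458148533675162 z(y) [  0.   256.22] z(x) [  0.  256.5]
rail edges [-61.18 -49.31] -55.24247548820868
plate top 864 70.09421289151072 [65.72 68.01 70.08] x -65.18661929518791 -39.18633723218748
-88 21 x -46.134550241722366 -29.107207254923807 y 70.18579264812827
-70 57 x -46.946885071688975 -28.879404276526746 y 70.10792238670464
-52 18 x -47.704559188976226 -39.080216072451705 y 70.117968158134
-40 39 x -48.310961985803495 -24.37558244268586 y 70.1069793606581
-34 56 x -47.44847667306639 -24.338545108374966 y 67.99984376007646
-28 41 x -48.86419824224998 -29.238609622980775 y 70.07971897793931
-22 191 x -41.98018763053044 -28.908437123475608 y 68.19796716037251
-16 26 x -49.33934820305376 -31.129760510078825 y 70.06397272123056
-4 345 x -49.85129876092157 -39.18633723218748 y 68.0379878356203
2 3 x -48.764498392056346 -39.495200711100686 y 68.43665829695239
3530 1.1807593926545885 [50.73 80.15] [  3.49  80.42 251.99]
top 932 [ 14.82  53.02 255.83]
```

View pics/w6.png

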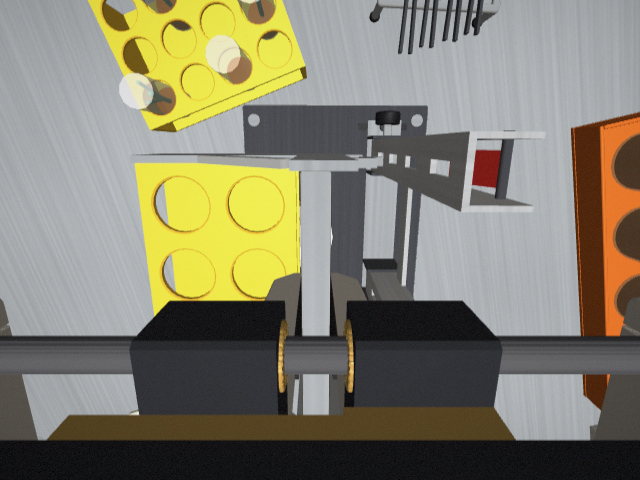

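View pics/w6c.png

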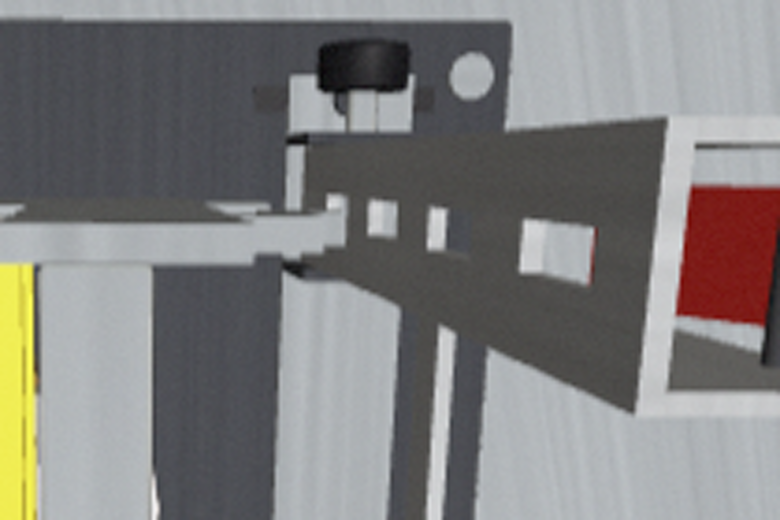

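```bash
python3 - <<'E'
from st import *
for f,y0 in (('w6',65.5),('w5',65.6),('w4',-66.6)):
    p,S=tops(f)
    q=S[(np.abs(S[...,1]-y0)<2.2)&(np.abs(S[...,0]-1.25)<1.2)&(S[...,2]>60)&(S[...,2]<262)]
    z=np.sort(q[:,2]); g=np.diff(z); i=np.where(g>7)[0]; print(f,[(round(z[k],1),round(z[k+1],1)) for k in i])
E
```

```text
w6 [(np.float64(65.0), np.float64(90.1)), (np.float64(115.8), np.float64(140.9)), (np.float64(165.1), np.float64(190.1)), (np.float64(214.9), np.float64(239.9))]
w5 [(np.float64(64.0), np.float64(91.1)), (np.float64(115.1), np.float64(142.2)), (np.float64(164.9), np.float64(190.9)), (np.float64(214.7), np.float64(240.5))]
w4 [(np.float64(64.8), np.float64(91.3)), (np.float64(114.2), np.float64(139.9)), (np.float64(165.5), np.float64(191.2)), (np.float64(214.8), np.float64(239.4))]
```

send_rows --targets '[[1,[0.063,-0.0228,-0.008],[0,0,0]],[1,[0.063,-0.0228,0],[0,0,0]],[1,[0,0,0],[0,0,0]],[1,[0,0,0],[0,0,0]],[1,[0,0,0],[0,0,0]],[1,[0,0,0],[0,0,0]]]'

```text
time_s: 8.75
ee_pos: [0.5298, 0.2794, 0.222]
ee_rot: [-2.462, -1.951, 0.0]
ft_force: [0.5, -0.6, -4.3]
opening: 0.122
```

```bash
cat > chk.py <<'E'
from sh import *
import sys
def chk(f):
    o=r.get_obs(); print(o['time_s'],o['opening']*93,o['ft_force'],o['moment'],o['ee_pos'])
    snap('wrist',f); shelf(f,o)
    p,S=tops(f)
    q=S[(np.abs(S[...,1]-66)<25)&(np.abs(S[...,0]-1)<2.5)&(S[...,2]>160)&(S[...,2]<252)]
    q=q[(q[:,2]>242)]
    print('L face',len(q),np.median(q[:,0]),np.percentile(q[:,1],[1,99]),np.percentile(q[:,1],[1,99]).mean())
    t=(np.abs(S[...,1]-66)<25)&(S[...,2]>251)&(S[...,2]<260)&(S[...,0]>6)&(S[...,0]<26); print('top',t.sum(),np.median(S[t],0))
    a=cv2.imread('pics/%s.png'%f); cv2.imwrite('pics/%sc.png'%f,cv2.resize(a[100:240,290:500],(780,520),interpolation=cv2.INTER_CUBIC))
chk(sys.argv[1])
E
python3 chk.py w7
```

```text
8.75 11.329695333822015 [ 0.54052681 -0.63503237 -4.30544536] [-0.06750692 -0.20931017 -0.00616571] [0.52984924 0.27937055 0.22196317]
TCP stand -37.33685243666069 0.8027471353661951 221.96317434998548 tool yaw -13.20273983825293 tilt [-0.  0.]
rail 2985 [-42.14 -36.39 -30.38] 253.7726628502509 yaw 0.21421389475158167 z(y) [ -0.   253.81] z(x) [  0.   253.84]
rail edges [-42.21 -30.31] -36.260652584275405
plate top 863 67.41509421896495 [63.02 65.33 67.39] x -46.2230165585043 -20.22610732435878
-100 28 x 1.292486382427724 1.6167675669562 y 67.75240952731906
-94 46 x 1.2828889788536186 4.434113852713572 y 67.32765444552925
-88 38 x -27.43371211549385 1.6479642494002296 y 67.37744863826683
-82 23 x 1.1806468961820984 3.503142729854414 y 61.93197221238591
-76 25 x 1.0312328032723974 1.771120389359442 y 60.58707779614935
-70 85 x -28.16471729562923 1.6306905259061812 y 67.31924949554381
-64 52 x 1.07776521588572 1.6369799916489813 y 65.25449997160688
-58 65 x 0.9737084996147546 1.6701891525925951 y 65.7871393281365
-52 79 x -28.841849964428654 1.6451847900749514 y 67.33986840948316
-46 83 x 1.0578834410988833 4.449432609407061 y 66.28930036456414
-40 154 x -29.42220273932686 4.320739628793469 y 67.2662706403396
-34 85 x -26.688512854328597 1.8776802183318324 y 66.145495668654
-28 46 x -29.914544851263912 1.5530437180766987 y 67.36651209429417
-22 190 x -26.974414618052684 -10.138742785299634 y 65.51051849616238
-16 27 x -30.34220547654124 -11.847943463264553 y 67.357379252404
-4 344 x -30.869765181446148 -20.22610732435878 y 65.37860613015093
2 2 x -24.25993384177423 -22.45493553091302 y 66.32414603966726
L face 528 1.3355647594472702 [50.79 80.11] 65.45133367240636
top 889 [ 15.97  77.86 255.84]
```

View pics/w7c.png

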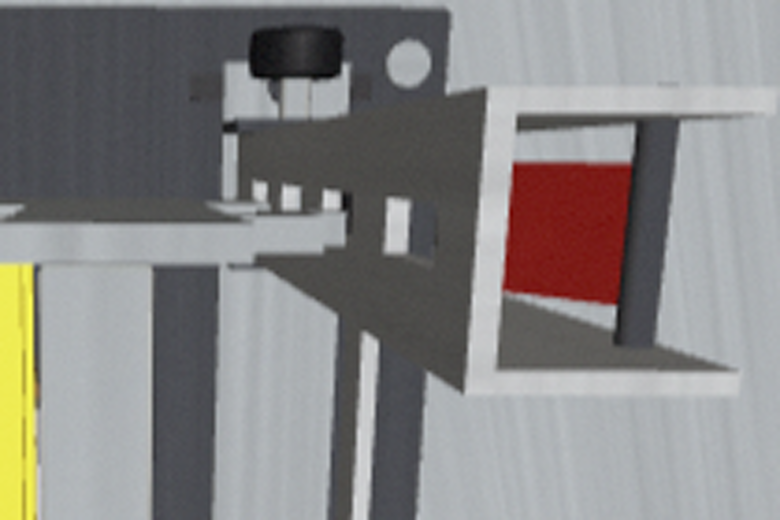

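Aligned in y to about 0.25 mm, and 14 mm above the seat. I'll go in, watching the force.

send_rows --targets '[[1,[0.03,-0.007,0.006],[0,0,-0.001]],[1,[0.034,-0.008,0],[0,0,0]],[1,[0.034,-0.008,0],[0,0,0]],[1,[0,0,0],[0,0,0]],[1,[0,0,0],[0,0,0]]]'

```text
time_s: 9.3
ee_pos: [0.5451, 0.2753, 0.2226]
ee_rot: [-2.466, -1.946, 0.001]
ft_force: [-0.5, 0.3, -3.8]
opening: 0.125
```

send_rows --targets '[[1,[0.016,-0.0038,0],[0,0,0]],[1,[0.016,-0.0038,0],[0,0,0]],[1,[0.006,-0.0015,0],[0,0,0]],[1,[0,0,0],[0,0,0]],[1,[0,0,0],[0,0,0]]]'

```text
time_s: 9.8
ee_pos: [0.5496, 0.2746, 0.2227]
ee_rot: [-2.464, -1.947, 0.002]
ft_force: [-3.2, 1.0, -3.7]
opening: 0.13
```

```bash
python3 chk.py w8
```

```text
9.8 12.107129875512829 [-3.15288144  1.04891453 -3.65244954] [ 0.05365862  0.48322845 -0.01780313] [0.54964399 0.2746196  0.22274788]
TCP stand -16.98005952357767 0.733005748845206 222.74787976274087 tool yaw -13.38143930131179 tilt [-0.  0.]
rail 2986 [-21.61 -15.87  -9.87] 254.50536888651305 yaw 0.11403713692526986 z(y) [ -0.   254.67] z(x) [ -0.   254.47]
rail edges [-21.68  -9.79] -15.737294314735882
plate top 1150 72.52064019950198 [63.03 65.68 72.17] x -25.661434614490847 4.437457560663103
-100 3 x 1.3097812179228516 1.4056565324783405 y 66.92868450553357
-94 19 x 1.3455661421445968 3.1646325144708416 y 68.3359926124386
-88 18 x -6.919592034418166 1.4516008759758798 y 67.29362678070677
-82 7 x 1.3594141740895285 1.436097021816828 y 70.35774632715379
-76 2 x 1.4051746138602739 1.427580049166974 y 64.20901952588818
-70 23 x -7.688225336489261 1.434566115465926 y 67.29358392411594
-64 11 x 1.2581949769672445 1.430070772728178 y 69.50966979283629
-58 14 x 1.3050304288387569 1.5048810499198757 y 69.66611509247673
-52 29 x -8.398466209117908 1.45405195708741 y 67.30431040915651
-46 87 x 1.3143459118371992 13.977031013016076 y 68.51147338376842
-40 215 x -8.938837221308649 17.691589542712048 y 67.72062732476489
-34 293 x -8.02383585044264 19.847276412275786 y 66.01166259493276
-28 217 x -9.397465660871848 21.470431604483615 y 67.29721333613348
-22 95 x -6.3962117159005 20.80920600952633 y 65.84221751485546
-16 52 x -9.763798251118033 8.383467431282188 y 67.36052302391512
-10 41 x 1.1677429140924498 1.4770001253329321 y 68.98976555875146
-4 538 x -10.315590577833971 4.437457560663103 y 66.00459929877115
2 77 x -6.633416700557227 4.23041215266895 y 67.56657894223555
L face 225 1.3217782077489169 [50.97 80.24] 65.60469959755054
top 811 [ 16.07  53.05 255.81]
```

View pics/w8c.png

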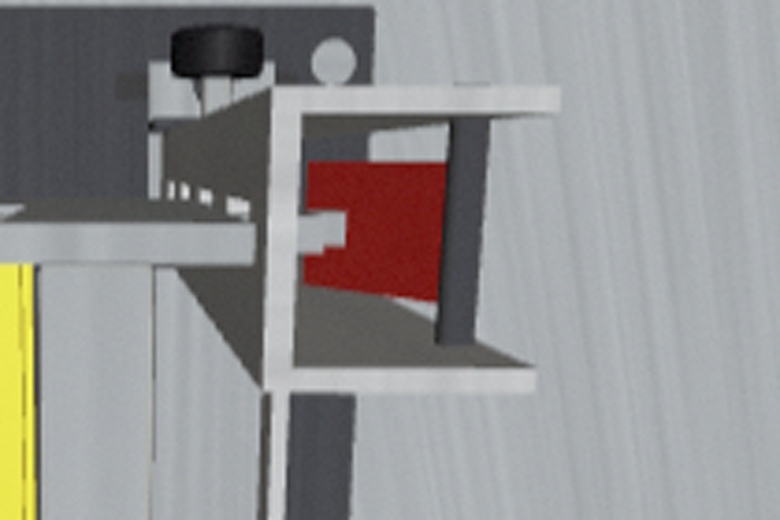

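The claws are through and the barb is visible behind the left face. The gap is about 1 mm with 3 N of contact. I'll nudge in a little more to tell a hard stop from the leaf.

send_rows --targets '[[1,[0.004,-0.001,0],[0,0,0]],[1,[0,0,0],[0,0,0]],[1,[0,0,0],[0,0,0]]]'

```text
time_s: 10.15
ee_pos: [0.5503, 0.2744, 0.2226]
ee_rot: [-2.464, -1.947, 0.002]
ft_force: [-6.2, 1.6, -3.5]
opening: 0.13
```

```bash
python3 - <<'E'
from h import *
o=r.get_obs(); print(o['ft_force'],o['moment'],o['ee_pos'],o['time_s'])
E
```

```text
[-6.18107242  1.58575604 -3.4745055 ] [ 0.21552261  0.92340424 -0.01678049] [0.55033112 0.27444821 0.22259042] 10.15
```

send_rows --targets '[[1,[0,0,-0.013],[0,0,0]],[1,[0,0,-0.013],[0,0,0]],[1,[0,0,-0.007],[0,0,0]],[1,[0,0,0],[0,0,0]],[1,[0,0,0],[0,0,0]]]'

```text
time_s: 10.65
ee_pos: [0.5509, 0.2749, 0.2191]
ee_rot: [-2.465, -1.947, -0.002]
ft_force: [-5.7, 1.2, -0.3]
opening: 0.127
```

```bash
python3 chk.py w9 | egrep -v '^-[0-9]'
```

```text
10.65 11.797680950866525 [-5.66634955  1.24092429 -0.33443234] [0.07005005 1.11210605 0.00506677] [0.55086151 0.27494005 0.21909013]
TCP stand -15.868912255358165 1.3249506625690795 219.0901340405399 tool yaw -13.384338323129846 tilt [0. 0.]
rail 2988 [-20.6  -14.85  -8.87] 250.94436929182717 yaw 0.13519924955909252 z(y) [  0.   250.91] z(x) [  0.   250.98]
rail edges [-20.66  -8.81] -14.735617426343568
plate top 1116 73.06195914437292 [63.57 66.21 72.71] x -24.63594922329911 4.322067775616182
2 83 x -8.201183824920994 4.322067775616182 y 68.52025716334738
L face 298 1.235523580692783 [50.98 80.06] 65.52146675434055
top 898 [ 15.94  77.88 255.78]
```

View pics/w9c.png

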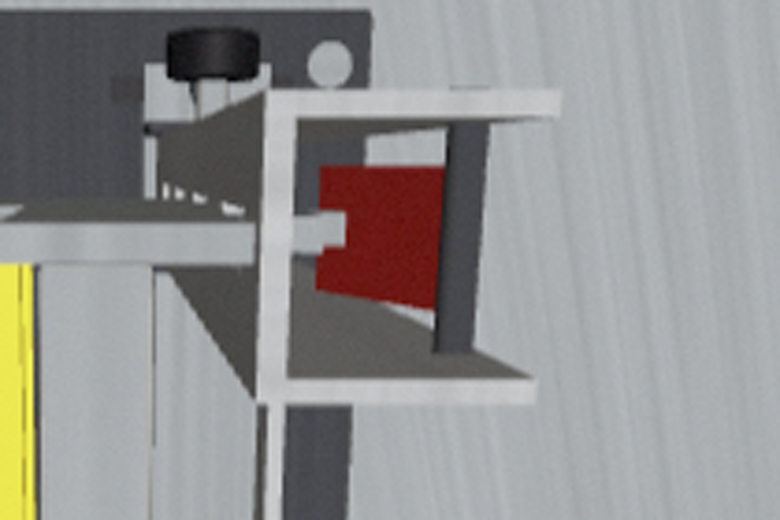

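The leaf is being pushed back, the plate is flush with the face, and it's about 11 mm above the seat. Continuing down.

send_rows --targets '[[1,[0,0,-0.01],[0,0,0]],[1,[0,0,-0.01],[0,0,0]],[1,[0,0,-0.007],[0,0,0]],[1,[0,0,0],[0,0,0]]]'

```text
time_s: 11.1
ee_pos: [0.5509, 0.2753, 0.2151]
ee_rot: [-2.464, -1.947, -0.003]
ft_force: [-7.1, 1.4, 0.5]
opening: 0.127
```

send_rows --targets '[[1,[0,0,-0.008],[0,0,0]],[1,[0,0,-0.006],[0,0,0]],[1,[0,0,0],[0,0,0]]]'

```text
time_s: 11.4
ee_pos: [0.5508, 0.2752, 0.2124]
ee_rot: [-2.464, -1.947, -0.002]
ft_force: [-5.9, 0.6, -2.0]
opening: 0.131
```

```bash
python3 chk.py w10 | egrep -v '^-[0-9]'
```

```text
11.4 12.147453997610505 [-5.90426136  0.64871956 -1.99937444] [0.32552033 0.98865586 0.0094598 ] [0.55081686 0.27521752 0.21243305]
TCP stand -15.976197085749638 1.584699736551328 212.43304626566027 tool yaw -13.372914917725675 tilt [0. 0.]
rail 2988 [-20.72 -14.99  -9.01] 244.3019298275227 yaw 0.1408063398978504 z(y) [  0.   244.26] z(x) [  0.   244.29]
rail edges [-20.8   -8.93] -14.863239222285198
plate top 948 73.28147609999428 [63.8  66.36 72.56] x -24.788282727663887 1.4877288469244763
2 33 x -7.236927879391955 1.4531133851261793 y 67.93010241670711
L face 341 1.2316037227459877 [51.03 80.02] 65.52581911422287
top 1043 [ 16.04  77.91 255.76]
```

View pics/w10c.png

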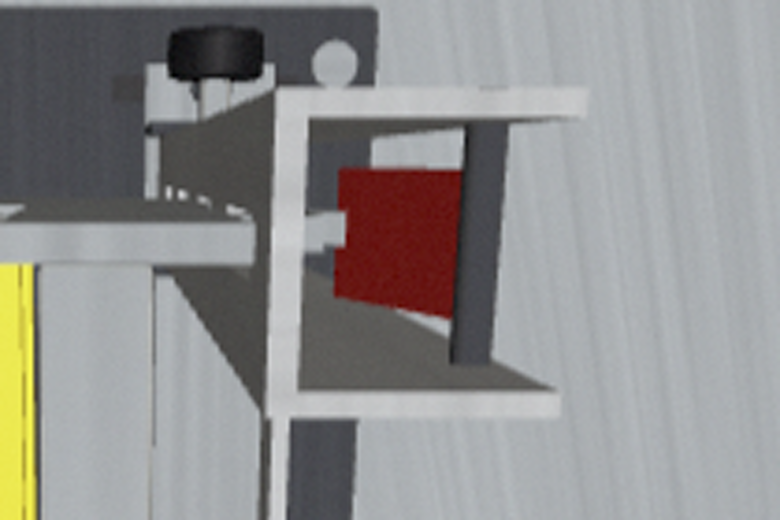

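send_rows --targets '[[1,[-0.0006,-0.0026,-0.007],[0,0,0]],[1,[0,0,-0.006],[0,0,0]],[1,[0,0,0],[0,0,0]]]'

```text
time_s: 11.75
ee_pos: [0.5507, 0.2749, 0.2104]
ee_rot: [-2.464, -1.947, -0.002]
ft_force: [-5.5, 1.7, -1.1]
opening: 0.127
```

send_rows --targets '[[1,[0,0,-0.006],[0,0,0]],[1,[0,0,-0.004],[0,0,0]],[1,[0,0,0],[0,0,0]]]'

```text
time_s: 12.05
ee_pos: [0.5509, 0.2747, 0.2089]
ee_rot: [-2.464, -1.947, -0.002]
ft_force: [-5.0, 1.6, -1.9]
opening: 0.128
```

```bash
python3 chk.py w11 | egrep -v '^-[0-9]'
```

```text
12.05 11.887001247703425 [-4.99661129  1.56557133 -1.89202297] [0.35281423 0.96960877 0.06992711] [0.55089319 0.27468259 0.20888536]
TCP stand -15.778856491074533 1.0816765302444389 208.88535607097936 tool yaw -13.38968400280565 tilt [0. 0.]
rail 2987 [-20.5  -14.77  -8.78] 240.70561665009166 yaw 0.15371847540847797 z(y) [  0.   240.71] z(x) [  0.   240.73]
rail edges [-20.57  -8.72] -14.64466827594336
plate top 927 72.79894309067046 [63.29 65.9  72.09] x -24.55945548032059 1.5244598370603335
2 30 x -7.754162064813879 1.5244598370603335 y 67.91501663465108
L face 291 1.269974778952162 [50.65 80.1 ] 65.37581634859987
top 1112 [ 15.91  53.26 255.77]
```

View pics/w11c.png

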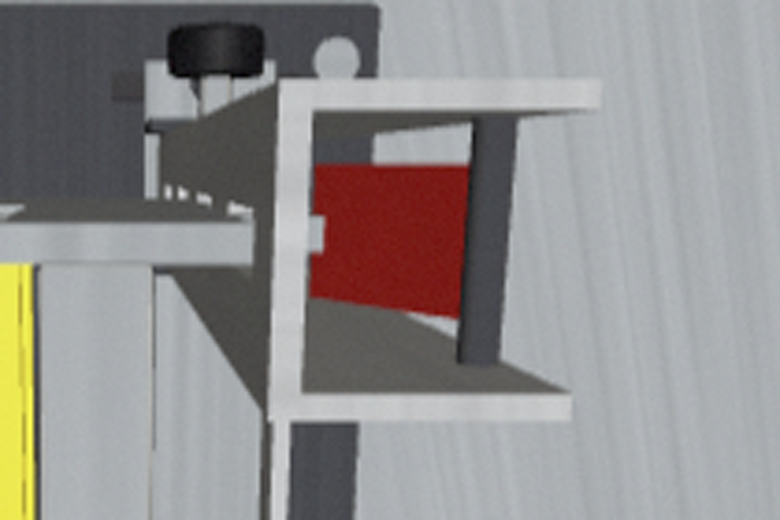

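The left leaf has snapped over the barb, with about 1 mm left to go. I'll press until it's firmly home.

send_rows --targets '[[1,[0,0,-0.005],[0,0,0]],[1,[0,0,-0.003],[0,0,0]],[1,[0,0,0],[0,0,0]]]'

```text
time_s: 12.4
ee_pos: [0.5509, 0.2747, 0.208]
ee_rot: [-2.464, -1.947, -0.002]
ft_force: [-6.0, 1.0, -0.2]
opening: 0.131
```

send_rows --targets '[[1,[0,0,-0.004],[0,0,0]],[1,[0,0,0],[0,0,0]],[1,[0,0,0],[0,0,0]]]'

```text
time_s: 12.7
ee_pos: [0.5509, 0.2747, 0.208]
ee_rot: [-2.465, -1.947, -0.002]
ft_force: [-5.5, 0.3, 2.2]
opening: 0.13
```

```bash
python3 - <<'E'
from h import *
o=r.get_obs(); print(o['ft_force'],o['moment'],o['ee_pos'],o['time_s'])
E
```

```text
[-5.53065924  0.28599501  2.22784931] [ 0.06675541  1.21556757 -0.0287389 ] [0.55089549 0.27473308 0.20799894] 12.7
```

Hard contact at z 0.208. I'll press further in small steps.

send_rows --targets '[[1,[0,0,-0.005],[0,0,0]],[1,[0,0,-0.004],[0,0,0]],[1,[0,0,0],[0,0,0]],[1,[0,0,0],[0,0,0]]]'

```text
time_s: 13.1
ee_pos: [0.551, 0.2748, 0.2079]
ee_rot: [-2.465, -1.947, -0.004]
ft_force: [-7.0, 0.7, 6.9]
opening: 0.128
```

send_rows --targets '[[1,[0,0,-0.006],[0,0,0]],[1,[0,0,0],[0,0,0]],[1,[0,0,0],[0,0,0]]]'

```text
time_s: 13.4
ee_pos: [0.551, 0.2748, 0.2078]
ee_rot: [-2.465, -1.947, -0.004]
ft_force: [-8.2, -1.3, 9.1]
opening: 0.131
```

```bash
python3 chk.py w12 | egrep -v '^-[0-9]'; python3 - <<'E'
from st import *
snap('top','top2')
a=cv2.imread('pics/top2.png'); cv2.imwrite('pics/top2c.png',cv2.resize(a[190:310,150:310],(800,600),interpolation=cv2.INTER_CUBIC))
snap('scene','scene2')
a=cv2.imread('pics/scene2.png'); cv2.imwrite('pics/scene2c.png',cv2.resize(a[130:280,300:500],(800,600),interpolation=cv2.INTER_CUBIC))
E
```

```text
13.4 12.20320936750261 [-8.22101625 -1.27455435  9.05185766] [-0.28456519  1.79821971  0.0084319 ] [0.550975   0.27480304 0.20784795]
TCP stand -15.726949050703407 1.217724568386967 207.84794789438527 tool yaw -13.40185048427893 tilt [0. 0.]
rail 2993 [-20.5  -14.77  -8.79] 239.7167473623029 yaw 0.13689967252063118 z(y) [ -0.   239.74] z(x) [ -0.  239.7]
rail edges [-20.57  -8.71] -14.638775747163486
plate top 926 72.91682759954695 [63.43 65.98 72.16] x -24.591977382658595 1.5073078859741982
2 27 x -2.928296362358383 1.3784924506523684 y 68.36119777347857
L face 308 1.2707267355611132 [50.75 80.14] 65.44526216814077
top 1140 [ 16.01  53.16 255.82]
```

View pics/scene2c.png

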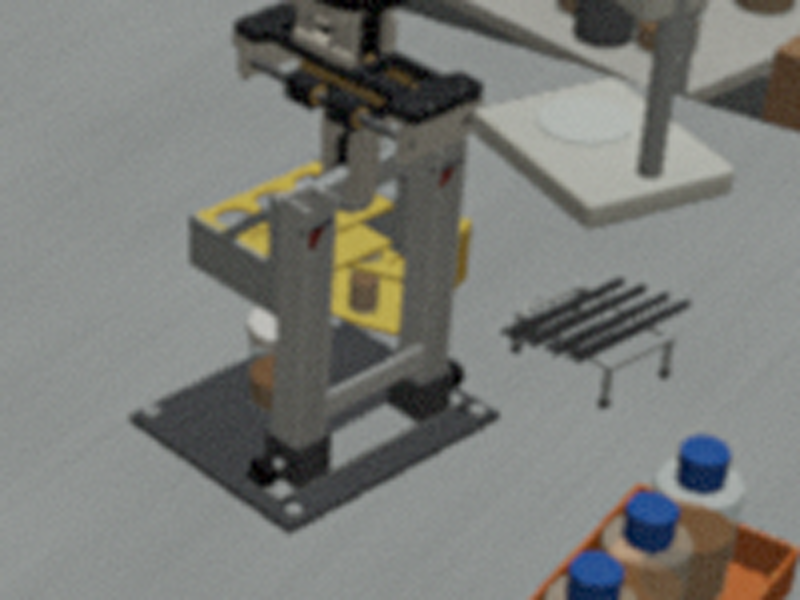

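View pics/w12c.png

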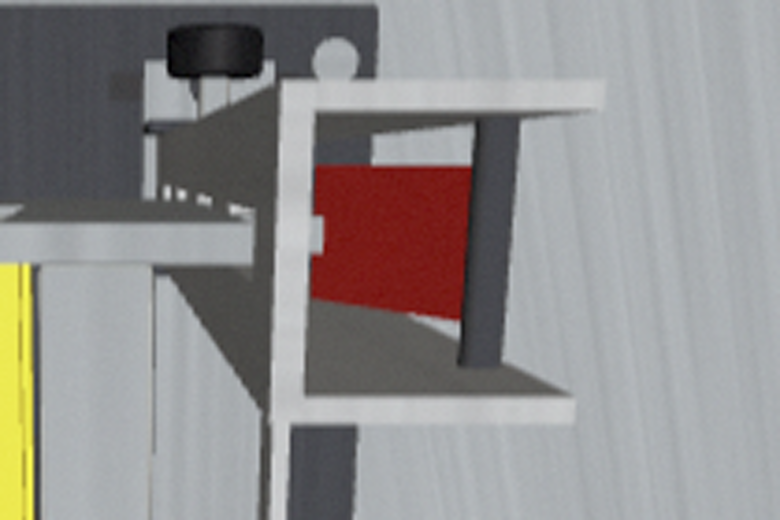

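Net push is about 13 N, and the rail top is 1 mm lower and flat against the stop. Next: unload, let go, and rise to check both leaves.

send_rows --targets '[[1,[-0.004,0.001,0.009],[0,0,0]],[1,[-0.004,0.001,0.008],[0,0,0]],[1,[0,0,0],[0,0,0]],[1,[0,0,0],[0,0,0]]]'

```text
time_s: 13.95
ee_pos: [0.5508, 0.2748, 0.2079]
ee_rot: [2.466, 1.947, 0.005]
ft_force: [-3.5, 2.0, 4.3]
opening: 0.128
```

send_rows --targets '[[-0.3,[0,0,0],[0,0,0]],[-0.3,[0,0,0],[0,0,0]],[-0.3,[0,0,0],[0,0,0]],[-0.3,[0,0,0],[0,0,0]],[-0.3,[0,0,0],[0,0,0]],[-0.3,[0,0,0],[0,0,0]],[-0.3,[0,0,0],[0,0,0]],[-0.3,[0,0,0],[0,0,0]]]'

```text
time_s: 14.75
ee_pos: [0.55, 0.2739, 0.2068]
ee_rot: [2.466, 1.947, 0.0]
ft_force: [0.7, 0.2, 0.4]
opening: 0.648
```

```bash
python3 chk.py w13 | egrep -v '^-[0-9]'
```

```text
14.75 60.256380599664745 [0.71367949 0.23836983 0.41467936] [ 0.03863912 -0.01032855 -0.02488428] [0.55002483 0.27394625 0.20680129]
TCP stand -16.45452636225517 0.16532092348896374 206.8012897167808 tool yaw -13.42478618401595 tilt [0. 0.]
rail 2997 [-22.75 -16.96 -11.13] 239.39820917213373 yaw 0.06696976650313308 z(y) [  0.   239.37] z(x) [  0.02 239.76]
rail edges [-22.87 -11.1 ] -16.986299876961112
plate top 960 71.92514714778622 [62.53 65.55 71.22] x -27.035153091998577 1.8141985807541496
2 83 x -9.90000167430051 1.4676032883034578 y 65.8875656686739
L face 324 1.249062082385874 [50.94 80.11] 65.5234645177979
top 1163 [ 15.98  53.1  255.8 ]
```

View pics/w13.png

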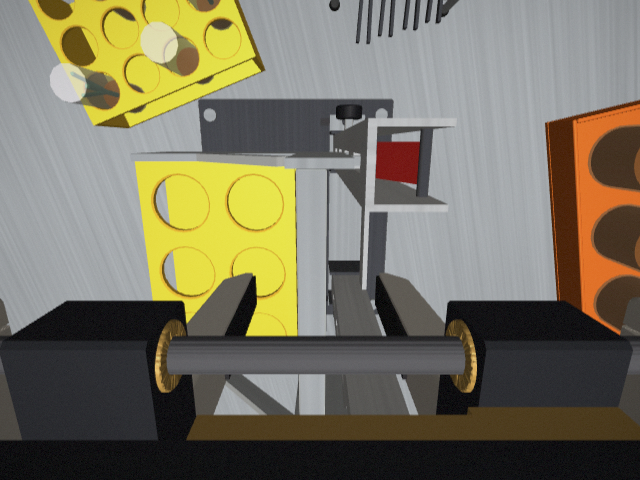

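Released. The shelf settled forward by its claw play, as a hanging shelf would. Now I'll retreat upward and inspect both leaves.

send_rows --targets '[[-0.3,[0,0,0.1],[0,0,0]],[-0.3,[0,0,0.2],[0,0,0]],[-0.3,[0,0,0.25],[0,0,0]],[-0.3,[0,-0.05,0.25],[0,0,0]],[-0.3,[-0.06,-0.2,0.15],[0,0,0]],[-0.3,[-0.06,-0.25,0],[0,0,0]],[-0.3,[-0.06,-0.25,0],[0,0,0]],[-0.3,[-0.05,-0.15,0],[0,0,0]],[-0.3,[0,0,0],[0,0,0]],[-0.3,[0,0,0],[0,0,0]]]'

```text
time_s: 15.8
ee_pos: [0.5155, 0.1392, 0.3496]
ee_rot: [-2.466, -1.946, -0.002]
ft_force: [-0.5, 0.1, 0.4]
opening: 0.65
```

```bash
python3 - <<'E'
from st import *
snap('wrist','w14'); snap('top','top3'); snap('scene','scene3')
a=cv2.imread('pics/top3.png'); cv2.imwrite('pics/top3c.png',cv2.resize(a[190:310,120:280],(800,600),interpolation=cv2.INTER_CUBIC))
E
```

```text
(no output)
```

View pics/w14.png

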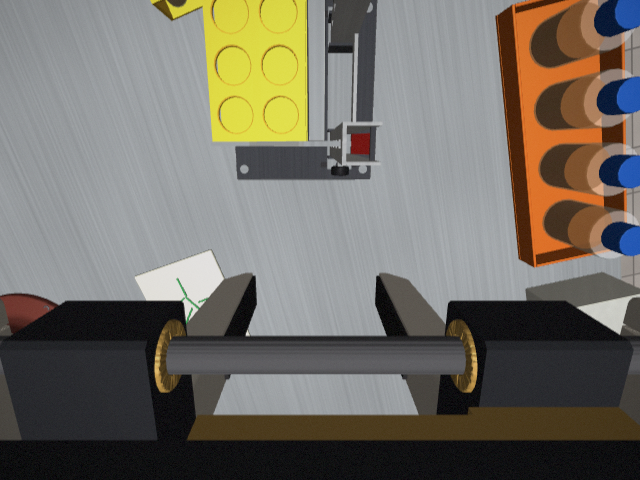

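View pics/top3c.png

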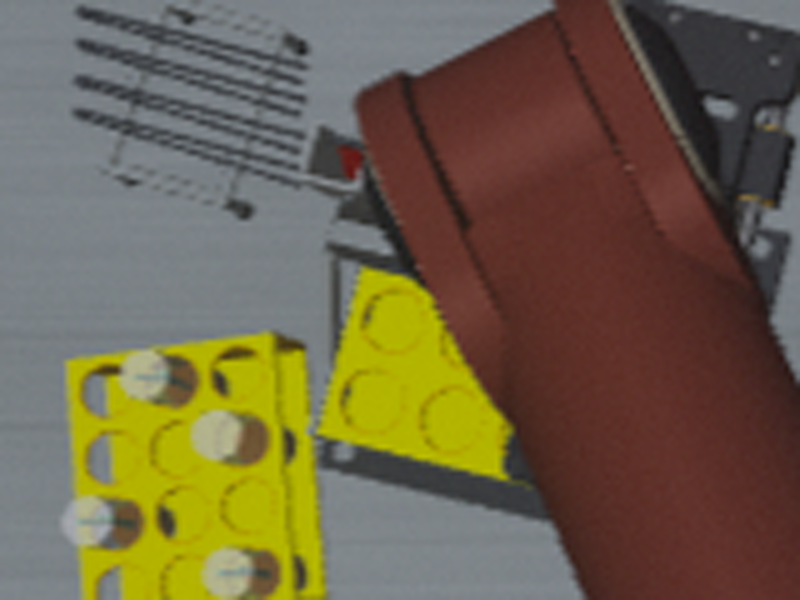

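View pics/scene3.png

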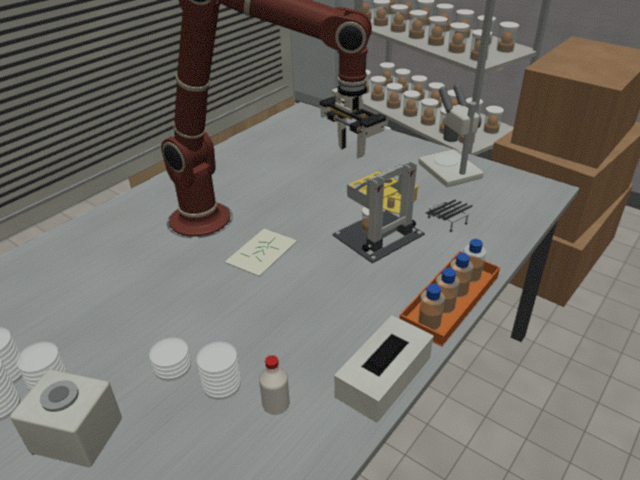

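The wrist view shows the right upright's leaf at (350-372,133-155). I'll compare its slope with the shut leaf in the earlier picture, and check that the shelf is level.

```bash
python3 - <<'E'
from st import *
np.set_printoptions(precision=3,suppress=True)
def leaf(f,sg):
    p,S=tops(f); hsv=cv2.cvtColor(p,cv2.COLOR_RGB2HSV)
    red=((hsv[...,0]<6)|(hsv[...,0]>174))&(hsv[...,1]>150)
    q=S[red&(np.abs(S[...,1]-sg*66)<12)&(S[...,2]>150)&(S[...,0]>0)&(S[...,0]<35)]
    c=np.polyfit(q[:,2],q[:,0],1); print(f,sg,len(q),'angle',np.arctan(c[0]),'x at z=232',np.polyval(c,232),'xmin',q[:,0].min(),'z',q[:,2].min(),q[:,2].max())
leaf('w4',-1);leaf('w5',1);leaf('w9',1);leaf('w10',1);leaf('w12',1);leaf('w13',1);leaf('w14',-1)
p,S=tops('w14')
print('shelf right plate top / rail:')
q=S[(S[...,2]>232)&(S[...,2]<246)&(S[...,0]<-4)&(S[...,0]>-30)&(np.abs(S[...,1])<72)]
for lo in range(-70,70,20):
    k=q[(q[:,1]>lo)&(q[:,1]<lo+20)]
    if len(k): print(lo,len(k),np.median(k,0),np.percentile(k[:,0],[1,99]))
t=(np.abs(S[...,1]+66)<20)&(S[...,2]>250)&(S[...,2]<262)&(S[...,0]>6); print('up top',np.median(S[t],0))
a=cv2.imread('pics/w14.png'); cv2.imwrite('pics/w14c.png',cv2.resize(a[100:190,310:410],(667,600),interpolation=cv2.INTER_CUBIC))
E
```

```text
w4 -1 308 angle 0.41340363874615066 x at z=232 21.784527174337725 xmin 17.564153930296122 z 222.4409698466842 237.25490035311114
w5 1 312 angle 0.41225564620023597 x at z=232 21.658331450938732 xmin 17.388721490844055 z 222.65867714187772 237.1146887673729
w9 1 1092 angle 0.3386474169719129 x at z=232 22.407060051008692 xmin 14.207257533427741 z 208.49596867077688 237.33260359409996
w10 1 1168 angle 0.2969650596951159 x at z=232 22.64348744171872 xmin 15.383045757764341 z 207.49137925572714 237.03815697139837
w12 1 1542 angle 0.4311803987984511 x at z=232 21.779220946507735 xmin 12.09120397195103 z 209.60800762304262 237.5316665826007
w13 1 1634 angle 0.430532795777517 x at z=232 21.72942623246361 xmin 11.882482843018728 z 209.98652551798992 237.63340162089497
w14 -1 374 angle 0.4283825238628526 x at z=232 21.26717599194029 xmin 11.442743902546649 z 210.36294091008074 237.68793003528293
shelf right plate top / rail:
-70 461 [-16.907 -60.326 239.23 ] [-27.05  -4.79]
-50 462 [-17.29  -39.781 239.128] [-22.852 -11.707]
-30 504 [-17.653 -19.581 239.207] [-23.48  -11.826]
-10 523 [-17.651   0.174 239.121] [-23.376 -11.948]
10 546 [-17.649  19.945 239.227] [-23.253 -12.057]
30 1 [-20.409  30.031 237.619] [-20.409 -20.409]
up top [ 17.276 -53.01  255.56 ]
```

View pics/w14c.png

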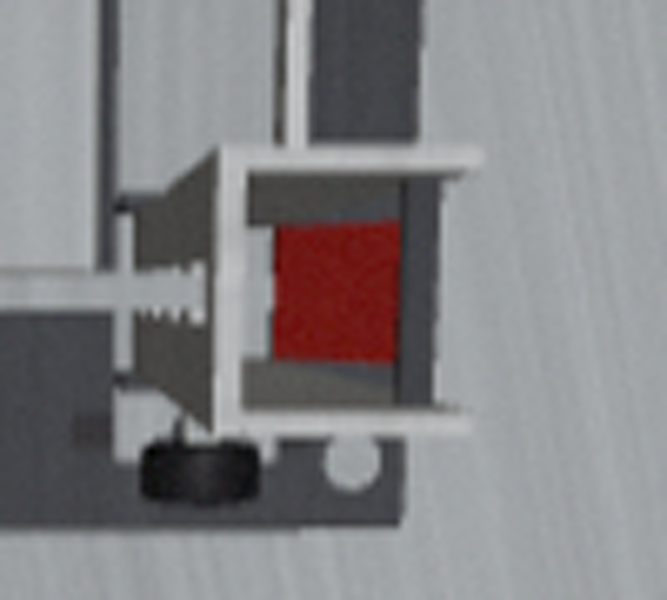

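Both leaves have the same shut slope, 0.43 on each side, against 0.30 when pushed back. The shelf is level in y and seated (underside about 139.3 mm). The robot touches nothing, so I'm handing in.

```bash
python3 -c "
from workcell import r
o=r.get_obs(); print(o['time_s'],o['ft_force'],abs(o['dq']).max()); print(r.hand_in())"
```

```text
15.95 [-0.26073466  0.51089675  0.5758181 ] 0.00424540468156759
the job is handed in; nothing more can be done
None
```

The yellow shelf is hooked into the top two rows of slots, pressed home, and released. I handed the job in at about 16 s of the 72 s allowed.

- **Insertion:** The uprights stood about 4 mm above nominal, so I set the entry height from that. The highest wrist reading I took while pressing was about 13 N net, well under the 36 N limit.
- **Seating:** The rail's top is level along its length, which puts the shelf's underside at about 139.3 mm, against the 139.6–139.8 mm I expected. When I let go, the rail came about 2.3 mm forward, which I take to be the play in the claws.
- **Leaves:** Both red leaves now slope at about 0.43 rad. They measured 0.41 shut at the start, and the left one read 0.30 when it was pushed back over the barb.
- **Other items:** I only looked the last pictures over; nothing else on the bench appeared to have moved. I did not measure positions against the start.
- **Not checked:** I did not pull up on the shelf to test the lock. I saw the right leaf shut only after release, so I did not watch it snap over.

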